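Draw the blind plug from the tilted hub

TASK

Screw the knurled pull ring clockwise down its stud, about one turn, until it stops against the collar, with the plug still in the hub. Then, by the ring, draw the plug straight out of the hub along its axis and stand it upright in the tray on its foot, the ring still tight on the collar. Let go, and leave the loose things around alone.

Things in the scene. Friction and masses are not known exactly. Their poses are not given: they have to be found in the camera images.
- hub_stand: Wheel hub on a fixed, inclined bench stand (grey base plate 125 x 130 mm; from 47 mm in front of the origin to 78 mm behind it). Origin: on the bench below the middle of the bore's mouth; z up. The hub axis leans 30 degrees (0.524 rad) from vertical towards the stand's own -x.
- bore_mouth (a point): Middle of the bore's mouth in the flat face of the hub's 76 mm spigot, 135 mm above the stand's origin; axes as the stand's, not tilted. Bore 43 mm wide, 42 mm deep. Two strips 8 mm high, 50 mm apart, on the face at the stand's y sides keep the plug from turning. 42 mm below the face: wheel flange 124 mm wide, its five studs end below the face.
- plug: Bare steel blind plug, loose, 0.4 to 0.65 kg with its ring. Origin: middle of its round foot; z runs up along the plug. Shank 40 mm wide from 0 to 28 mm (in the bore at the start), flange 52 (x) x 48 (y) mm from 28 to 36 mm, resting on the spigot face between the strips, collar 33 mm wide to 58 mm, threaded stud 22 mm wide to 95 mm.
- ring_mid (a point): Middle of the knurled pull ring on the plug's axis, halfway up the ring. Ring: 46 mm outside diameter, 18 mm high; it stays on the stud and may be gripped across at any angle. Middle 67 mm above the plug's foot when home on the collar, up to 4.5 mm higher at the start. Its z axis is the plug's.
- ring (a joint): Turn of the ring on the stud, rad; grows clockwise seen from the stud's end, and the ring then goes down 4 mm a turn. Runs with light drag (0.06 N m, stays where it is left) to a solid stop on the collar at 7.0; starts between 0 and 1.8.
- tray: Fixed steel tray, 130 (x) x 110 (y) mm, walls 3 mm thick and 18 mm high, with a black rubber mat. Origin: under its middle, on the bench.
- tray_floor (a point): Middle of the mat's top, 5 mm above the bench.
- wheel_stand: Obstacle: a bare car wheel standing on edge in a fixed cradle, always in the same place to the right of the hub; 400 (x) x 168 (y) x 404 mm high, its axle along y. Origin: on the bench under its middle. Keep the arm and hand clear of it.
- torch: Black torch 118 mm long, lying loose; leave it alone. Origin: under its middle.
- centre_cap: Grey wheel centre cap, 60 mm diameter, 14 mm high, loose; leave it alone. Origin: under its middle.
- loose_nut: Wheel nut 30 mm diameter, 19 mm high, loose; leave it alone. Origin: under its middle.
- small_ring: Plain steel setting ring, 49 mm diameter, 17 mm high, loose; leave it alone. Origin: under its middle.
Mind the look-alikes: they are no part of the job. Of the things that look like the plug, the larger one is meant.

How it is judged:
On the way, in this order (a step that is already met when the one before it is completed fails the run):
1. the ring is home on the collar while the plug still sits in the hub (value of joint ring above 6.8 rad and distance between plug and bore_mouth between 0.02 and 0.032 m and angle between plug's own z axis and vertical above 0.42 rad), for 0.2 s.
2. the plug has been drawn clear of the bore along its axis (height (world z) of plug above 0.137 m and x of plug in the frame of hub_stand below 0 m and y of plug in the frame of hub_stand between -0.02 and 0.02 m and angle between plug's own z axis and vertical between 0.35 and 0.7 rad), for 0.05 s.
At the end, for the whole second after the job is handed in: The plug stands upright (within 0.1 rad) and at rest on its foot on the tray's mat, inside the walls, and the ring is within 0.3 rad of its stop on the collar (x of plug in the frame of tray between -0.046 and 0.046 m and y of plug in the frame of tray between -0.036 and 0.036 m and z of plug in the frame of tray below 0.009 m and angle between plug's own z axis and vertical below 0.1 rad and value of joint ring above 6.7 rad and linear speed of plug below 0.02 m/s); the robot touches nothing.
It fails at once if a loose thing beside the work was moved by more than 30 mm (distance of any of torch, centre_cap, loose_nut, small_ring from where it was at the start of the episode above 0.03 m).
It also fails if it takes over 72 s, if anything falls off the work surface, if the arm or the gripper's body presses on something with over 40 N, if the wrist force passes 120 N, or if a joint passes its speed limit or range.

ROBOT

A 7-joint arm with a two-finger parallel gripper is mounted at the origin on a cart in front of the work surface, level with it; the furniture and walls round the work are solid. World frame = base frame: x ahead of the robot, y to its left, z up, the work surface at z = 0. Lengths are in m, angles in rad, forces in N, time in s.
With the tool pointing down it reaches from about 0.4 to 0.875 m from the base axis. Payload 19.3 kg.
Tool frame: the origin (TCP) lies on the centre line of the jaws, within the pads' length; the fingertips stand 14 mm ahead of it and the grasp point (between the pads) lies 5 mm behind it; x points along the fingers, y is the direction in which the jaws open and shut, and the axes are right-handed (so a half turn about x gives the same grasp; the last joint's range is limited). The gripper opens to 85 mm and grips with 20 to 120 N. Pads are 22 mm wide; open, the fingers measure 114 mm over their backs; the gripper's body (76 mm by 85 mm) begins 54 mm behind the grasp point. The pads swing forward as they close: fully open they stand 13 mm farther back than shut.
Start: joints at [-1.407, 0.521, -0.036, 1.599, 0.021, 1.021, -0.113], TCP at [0.145, 0.608, 0.245] pointing down, gripper open.
Joint ranges: [-2.91, 2.91], [-0.3, 2.13], [-1.5, 1.42], [0.17, 2.43], [-1.26, 4.41], [0.16, 1.93], [-2.52, 2.52]. Speed limits (rad/s): [1.89, 1.89, 2.39, 2.39, 3.01, 3.01, 3.01].

INTERFACE

Orientations are given as [roll, pitch, yaw] about the fixed x, y, z axes, in that order (R = Rz(yaw) Ry(pitch) Rx(roll)).
In Python, from workcell import monitor, optics, bot gives the robot as it stands.
- The arm moves only by the tool arm_command, never from a script. Its arguments are lists of equal length, an entry for each row: "delta_pos": the shift along the tool's x, y, z as a fraction of full scale, a list of three; "rotation": the turn, a rotation vector about the tool's x, y, z as a fraction of full scale, a list of three. In form: {"delta_pos": [[dx, dy, dz], ...], "rotation": [[wx, wy, wz], ...]}. A call has 1 to 10 rows; each row shifts and turns the pose as measured when the row begins, along the tool's axes as they then stand; what a row does not reach is not made up. Full scale, the value 1, is 30 mm for a shift and 6 degrees for a turn. A row lasts 1/10 s, in which the tool goes at most 50 mm and 8.59 degrees, less where a joint would pass 70% of its speed; a pose out of reach is approached as far as the arm can. A call with a number of a shift or a turn outside -1 to 1 is refused whole. A call with a gripper value outside its range is refused whole. "gripper" is the closure, from -1 (fully open) to 1 (shut), so that 0 is half open, set as the call begins (left out, the last holds). The fingers move at their own pace and stop on an object; "grip_force" is the grip in N (left out, the last holds). Time passes only in rows, so rows that do not move let the fingers close. It gives the time, the measured TCP pose, the force and the opening at its end, in the units of the state.
- monitor.observe(): the state, without advancing time (a new reading comes with each control period).
- optics.grab_frame(name): name is "scene" or "top"; returns the picture (480x640x3 uint8, red, green, blue); there is no depth.
- optics.camera_params(name): a dict with "fx", "fy", "cx", "cy" (pixels), "dist_coeffs" ([k1, k2, p1, p2, k3] as OpenCV has them; the pictures are not rectified), "origin" and "rotation" of the camera in the world. Camera axes: x right, y down, z forward; pixel columns grow to the right and rows downward; lengths in m; the calibration is good to about 2 mm. A picture is of the moment at which its call begins. camera_params takes no time and is no camera call.
- bot.job_done(): hands the job in, once; it reports no verdict.
The state is a dict: "clock": time; "qpos": joint angles; "qd": joint speeds; "joint_efforts": joint torques, N m; "position": TCP position; "tool_rot": TCP orientation; "force": force on the tool from outside, world axes, zero at the start; "moment": the same for the moment, N m; "grip_width": finger opening in m.
Only numpy, scipy, OpenCV 4.12 (cv2) and the standard library are available. Lean on these libraries where they do the work, as an engineer would, in place of code of your own. Each camera call takes 0.05 s, during which the arm holds its last target. There are 200 camera calls.

## Working session

There is one attempt and no reset: what is moved stays moved. The work goes in short steps, Python scripts to look and compute and a tool call to move; the robot and the scene stay as the last step left them, time stands still between calls to the robot, and variables do not carry over. Pictures are saved under pics/ and viewed, about 8 in all and at most 12, crops included, and the job is handed in when it is done.

Besides the shell and the picture viewer there is one more tool, called after "Emit:" by a JSON object that holds its "op" and its "data". arm_command: Moves the arm, as the interface text tells. Its arguments: {"type":"object","properties":{"delta_pos":{"type":"array","items":{"type":"array","items":{"type":"number"}}},"rotation":{"type":"array","items":{"type":"array","items":{"type":"number"}}},"gripper":{"type":"number"},"grip_force":{"type":"number"}},"required":["delta_pos","rotation"]}

```bash
ls; mkdir -p pics; python3 - <<'E'
from workcell import monitor, optics, bot
import cv2
print(monitor.observe())
for n in("scene","top"):
    im=optics.grab_frame(n); cv2.imwrite(f"pics/{n}0.png",im[:,:,::-1]); print(n,optics.camera_params(n))
E
```

```text
pics
{'clock': 0.0, 'qpos': array([-1.40719121,  0.52204183, -0.03633066,  1.5999998 ,  0.02117201,
        1.02111082, -0.11279064]), 'qd': array([ 2.00914704e-04, -3.39825338e-04,  6.81715328e-05,  4.46460726e-04,
        3.94508133e-04, -4.31254387e-04,  4.47574163e-04]), 'joint_efforts': array([-1.46565359e-03, -9.27100182e+01,  1.97923489e+00, -3.69919395e+01,
        1.77752436e-02,  8.40157358e-03, -2.11135250e-05]), 'position': array([0.14475106, 0.60767072, 0.24471129]), 'tool_rot': array([-1.52059654,  1.56962029, -1.75441422]), 'force': array([0.60745527, 0.58852689, 0.79564809]), 'moment': array([0.02882119, 0.04768027, 0.0676689 ]), 'grip_width': 0.0851943203795813}
scene {'fx': 527.6508790925761, 'fy': 527.6508790925761, 'cx': 318.4093262520788, 'cy': 234.86031701408584, 'dist_coeffs': array([-0.05362377,  0.        ,  0.        ,  0.        ,  0.        ]), 'origin': array([0.22040244, 0.77119441, 0.71893054]), 'rotation': array([-2.2417765 ,  0.0220788 , -2.69795711])}
top {'fx': 588.9186419694119, 'fy': 588.9186419694119, 'cx': 315.2363302264593, 'cy': 228.12657778011967, 'dist_coeffs': array([-0.011404,  0.      ,  0.      ,  0.      ,  0.      ]), 'origin': array([0.3867958 , 0.11805823, 1.5300925 ]), 'rotation': array([-3.01019214, -0.0065701 , -1.58465317])}
```

View pics/scene0.png

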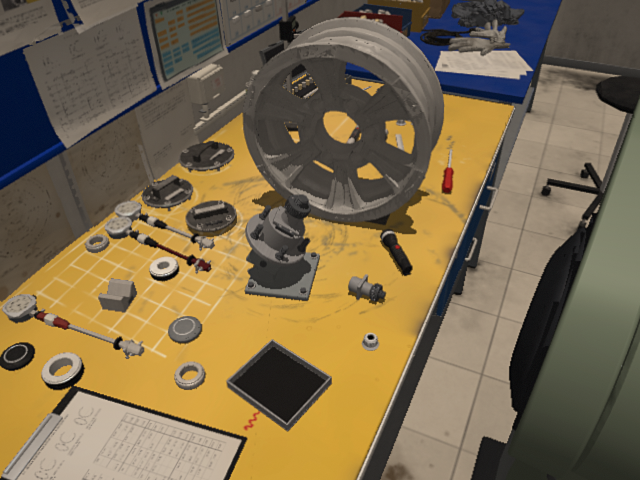

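View pics/top0.png

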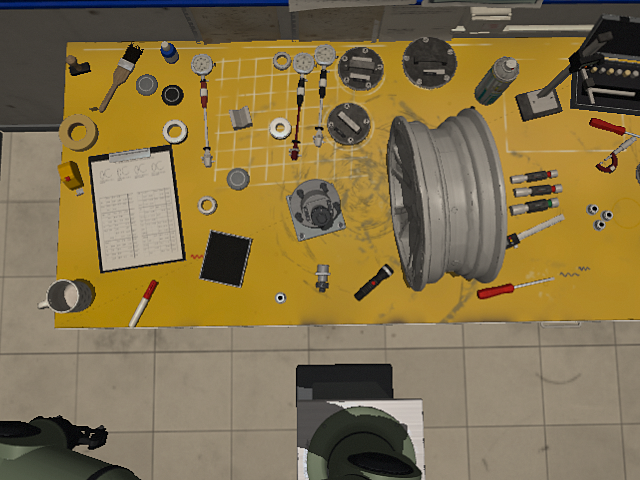

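The scene view shows the hub with the plug at about (290,235) and the tray at (280,382). There is a look-alike at (367,288) and the wheel behind. In the top view the hub is at (317,210) and the tray at (226,258). I'll make enlarged crops next.

```bash
cat > h.py <<'E'
import numpy as np, cv2
from scipy.spatial.transform import Rotation as R
from workcell import monitor, optics, bot
P={n:optics.camera_params(n) for n in("scene","top")}
def K(c): return np.array([[c['fx'],0,c['cx']],[0,c['fy'],c['cy']],[0,0,1.]])
def rot(c):
    r=np.asarray(c['rotation']); return R.from_euler('xyz',r).as_matrix()
def ray(n,uv):
    c=P[n]; p=cv2.undistortPoints(np.array([[uv]],float),K(c),c['dist_coeffs'])[0,0]
    return c['origin'],rot(c)@[p[0],p[1],1]
def atz(n,uv,z):
    o,d=ray(n,uv); return o+d*(z-o[2])/d[2]
def proj(n,X):
    c=P[n]; M=rot(c).T; X=np.atleast_2d(X)
    return cv2.projectPoints(X,cv2.Rodrigues(M)[0],-M@c['origin'],K(c),c['dist_coeffs'])[0][:,0]
E
python3 - <<'E'
from h import *
a=cv2.imread("pics/scene0.png")[185:305,235:335]; b=cv2.imread("pics/top0.png")[165:255,265:365]
a=cv2.resize(a,(400,480),interpolation=2);b=cv2.resize(b,(400,360),interpolation=2)
c=np.zeros((480,800,3),np.uint8);c[:,:400]=a;c[:360,400:]=b
cv2.imwrite("pics/c1.png",c)
a=cv2.imread("pics/scene0.png")[330:440,215:345]; b=cv2.imread("pics/top0.png")[220:295,190:265]
c=np.zeros((375,800,3),np.uint8);c[:330,:390]=cv2.resize(a,(390,330),interpolation=2);c[:,400:775]=cv2.resize(b,(375,375),interpolation=2)
cv2.imwrite("pics/c2.png",c)
print(proj("top",[[0,0,0],[.145,.608,.245]]),proj("scene",[.145,.608,.245]))
E
```

```text
[[360.64898821 461.45036934]
 [ 80.55223714 424.59357721]] [[514.94029422 627.95909266]]
```

View pics/c1.png

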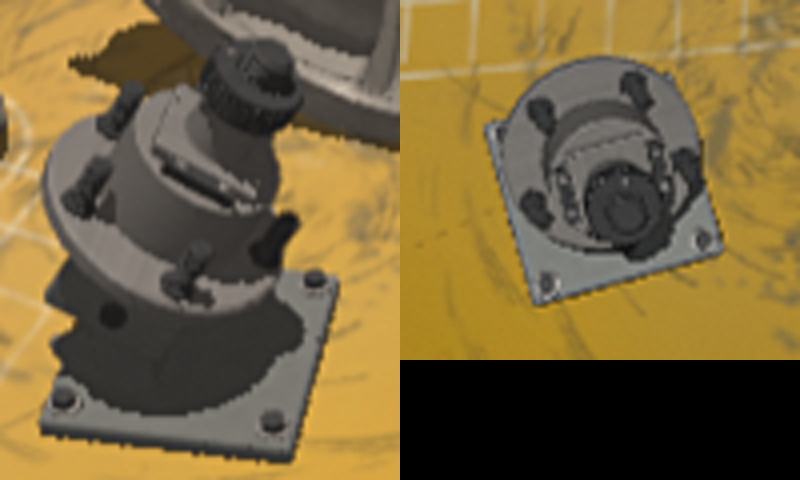

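View pics/c2.png

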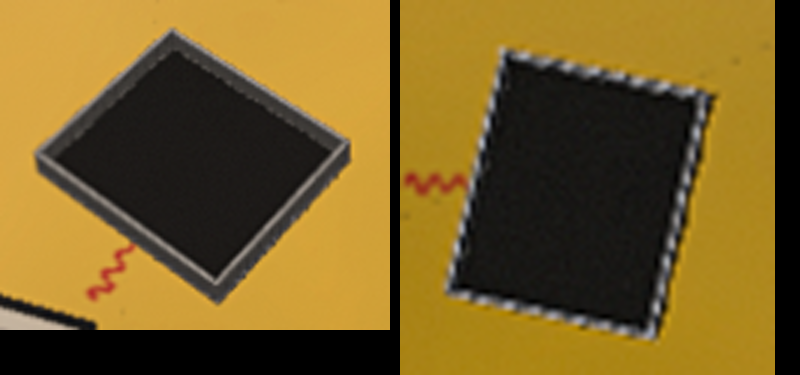

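```bash
python3 - <<'E'
from h import *
from scipy.optimize import least_squares
s=lambda u,v:(235+u/4,185+v/4); t=lambda u,v:(265+(u-400)/4,165+v/4)
def Rz(a): return R.from_euler('z',a).as_matrix()
A=np.array([-.5,0,np.sqrt(3)/2]); M=np.array([0,0,.135])
H=.010
for f,b in((-.047,.078),(.047,-.078)):
  sg=1 if f<0 else -1   # with f<0, front = -x
  L=lambda k: np.array
  pts=[("top",t(538,300),(f,.065,H)),("top",t(721,248),(f,-.065,H)),("top",t(486,122),(b,.065,H)),
       ("scene",s(40,434),(b,.065,0)),("scene",s(292,463),(f,.065,0)),("scene",s(340,283),(f,-.065,H)),
       ("top",t(627,208),M+.067*A),("scene",s(272,62),M+.067*A)]
  if sg<0: pts=[(n,p,(X[0],X[1]*(1 if i>5 else -1),X[2])) for i,(n,p,X) in enumerate(pts)]
  def res(q):
    return np.concatenate([(proj(n,Rz(q[2])@X+[q[0],q[1],0])[0]-p) for n,p,X in pts])
  for y0 in(.3,3.4):
    r=least_squares(res,[.55,.1,y0]); print(f,r.x,r.cost,r.fun.round(1).reshape(-1,2).tolist())
    if r.cost<100: q=r.x; m=Rz(q[2])@M+[q[0],q[1],0]; print("mouth",m,"axis",Rz(q[2])@A)
# tray
pt=lambda u,v:(215+u/3,330+v/3); tt=lambda u,v:(190+(u-400)/5,220+v/5)
T=[("top",tt(502,50),.018),("top",tt(711,95),.018),("top",tt(654,337),.018),("top",tt(447,292),.018)]
W=np.array([atz(*k) for k in T]); print(W.round(4).tolist(),W.mean(0),np.linalg.norm(np.diff(W,axis=0),axis=1))
S=np.array([atz("scene",p,.018) for p in(pt(172,30),pt(350,143),pt(217,280),pt(36,153))]);print(S.round(4).tolist(),S.mean(0),np.linalg.norm(np.diff(S,axis=0),axis=1))
# objects (top)
for n,uv,z in(("torch",(375,282),.015),("cap",(238,178),.014),("nut",(280,297),.019),("small",(207,205),.017),("decoy",(321,278),.03),("wheel nearL",(398,285),.1),("wheelL",(388,160),.2)): print(n,atz("top",uv,z).round(3))
E
```

```text
-0.047 [0.6174075  0.10042552 0.2557511 ] 13.508698296932614 [[-1.9, 0.6], [0.5, 0.4], [-1.4, -0.6], [-0.8, 0.2], [-0.5, 0.7], [0.0, -2.3], [-0.2, 1.7], [0.6, -3.2]]
mouth [0.6174075  0.10042552 0.135     ] axis [-0.48373678 -0.12648608  0.8660254 ]
-0.047 [0.6174075  0.10042551 6.53893615] 13.508698296897283 [[-1.9, 0.6], [0.5, 0.4], [-1.4, -0.6], [-0.8, 0.2], [-0.5, 0.7], [0.0, -2.3], [-0.2, 1.7], [0.6, -3.2]]
mouth [0.6174075  0.10042551 0.135     ] axis [-0.48373681 -0.12648595  0.8660254 ]
0.047 [0.59751627 0.09494616 3.31099562] 708.8058989797024 [[-1.7, 6.4], [1.8, 10.4], [2.8, 4.2], [7.8, -1.5], [6.8, 3.0], [12.1, 0.3], [-4.2, -17.8], [-24.4, -6.5]]
0.047 [0.59751635 0.09494613 3.31100115] 708.8058990480586 [[-1.7, 6.4], [1.8, 10.4], [2.8, 4.2], [7.8, -1.5], [6.8, 3.0], [12.1, 0.3], [-4.2, -17.8], [-24.4, -6.5]]
[[0.5851, 0.3766, 0.018], [0.5603, 0.2685, 0.018], [0.4362, 0.2976, 0.018], [0.4606, 0.4036, 0.018]] [0.51055146 0.3365714  0.018     ] [0.11090105 0.1274166  0.10871627]
[[0.5613, 0.2742, 0.018], [0.4366, 0.303, 0.018], [0.4627, 0.4049, 0.018], [0.5859, 0.3786, 0.018]] [0.5116182 0.3401702 0.018    ] [0.12796375 0.10520375 0.12606883]
torch [ 0.445 -0.046  0.015]
cap [0.722 0.306 0.014]
nut [0.41  0.198 0.019]
small [0.651 0.386 0.017]
decoy [0.457 0.093 0.03 ]
wheel nearL [ 0.434 -0.092  0.1  ]
wheelL [ 0.719 -0.064  0.2  ]
```

```bash
cat > ov.py <<'E'
from h import *
A=np.array([-.5,0,np.sqrt(3)/2]); 
def model(x,y,yaw,dr=.0035):
    Q=R.from_euler('z',yaw).as_matrix(); T=R.from_euler('y',-np.pi/6).as_matrix()
    th=np.linspace(0,2*np.pi,73); out=[]
    def circ(h,d): return (Q@(T@np.array([d/2*np.cos(th),d/2*np.sin(th),h+0*th])+[[0],[0],[.135]])).T+[x,y,0]
    for h,d in((.067,.022),(.03+dr,.046),(.048+dr,.046),(0,.076),(-.042,.124)): out.append(circ(h,d))
    for z in(0,.01): out.append(np.array([[-.047,.065,z],[-.047,-.065,z],[.078,-.065,z],[.078,.065,z],[-.047,.065,z]])@Q.T+[x,y,0])
    return out
def draw(fn,out,*q,**k):
    c=[]
    for n,(u,v),col in(("scene",(235,185),0),("top",(265,165),1)):
        im=cv2.imread(f"pics/{n}{fn}.png")[v:v+120,u:u+100]
        im=cv2.resize(im,None,fx=4,fy=4,interpolation=cv2.INTER_CUBIC)
        for i,p in enumerate(model(*q,**k)):
            uv=((proj(n,p)-(u,v)+.5)*4-.5)
            cv2.polylines(im,[np.int32(uv*8)],False,[(0,255,0),(0,0,255),(255,0,255),(255,255,0),(255,0,0),(0,255,255),(255,255,255)][i],1,cv2.LINE_AA,3)
        c.append(im)
    cv2.imwrite(out,np.hstack(c))
E
python3 -c "
from ov import *
draw(0,'pics/o1.png',.6174,.1004,.2558)"
```

```text
(no output)
```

View pics/o1.png

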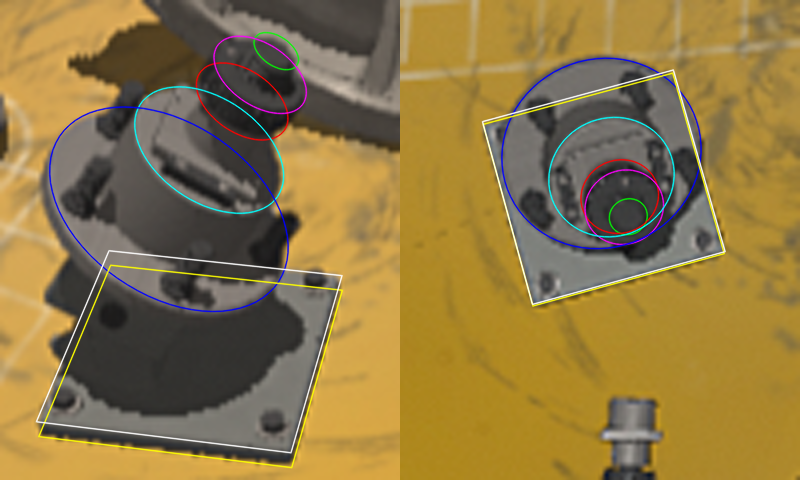

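The model fits the plate, flange and spigot to within 1–2 px. I'll check the ring more closely at higher zoom.

```bash
python3 - <<'E'
from ov import *
c=[]
for n,(u,v) in(("scene",(280,190)),("top",(300,195))):
    raw=cv2.imread(f"pics/{n}0.png")[v:v+40,u:u+40]
    im=cv2.resize(raw,None,fx=10,fy=10,interpolation=cv2.INTER_CUBIC)
    im=np.uint8(255*(im/255.)**.5)
    for i,p in enumerate(model(.6174,.1004,.2558,dr=.0025)[:4]):
        uv=((proj(n,p)-(u,v)+.5)*10-.5)
        cv2.polylines(im,[np.int32(uv*8)],False,[(0,255,0),(0,0,255),(255,0,255),(255,255,0)][i],1,cv2.LINE_AA,3)
    c.append(im)
cv2.imwrite("pics/o2.png",np.hstack(c))
E
```

```text
(no output)
```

View pics/o2.png

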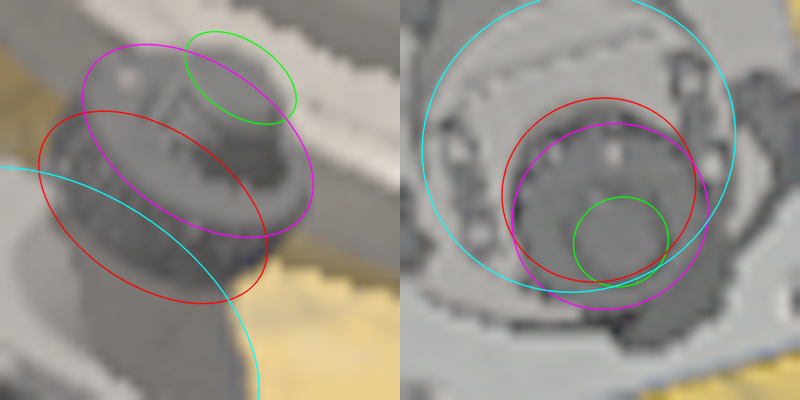

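The predicted outlines sit within about 1 px of the ring and stud, so I can plan the approach from this.

```bash
cat > plan.py <<'E'
from h import *
import sys
A=np.array([-.48374,-.12649,.86603]); tx=-A
def cur():
    s=monitor.observe(); return s, np.array(s['position']), R.from_euler('xyz',s['tool_rot'])
def rep(ptgt=None, Rt=None):
    s,p,r=cur(); M=r.as_matrix()
    print('t',round(s['clock'],2),'p',p.round(4),'q',s['qpos'].round(2),'F',s['force'].round(1),'M',s['moment'].round(2),'w',round(s['grip_width'],4))
    print('x',M[:,0].round(3),'y',M[:,1].round(3))
    if ptgt is not None: d=M.T@(ptgt-p); print('dpos tool fs',(d/.03).round(3),'mm',(d*1e3).round(1))
    if Rt is not None: w=(r.inv()*Rt).as_rotvec(); print('rot tool fs',(w/np.radians(6)).round(2))
def align(t=tx):   # minimal rotation of current tool taking tool x to t
    s,p,r=cur(); a=r.as_matrix()[:,0]; ax=np.cross(a,t); n=np.linalg.norm(ax)
    return R.from_rotvec(ax/n*np.arctan2(n,a@t))*r
RING=np.array([.5983,.0962,.1704])
E
python3 - <<'E'
from plan import *
rep(RING+.1*A+.005*tx, align())
E
```

```text
t 0.1 p [0.1448 0.6077 0.2448] q [-1.41  0.52 -0.04  1.6   0.02  1.02 -0.11] F [-0.2 -0.5 -0.4] M [-0.07  0.04  0.  ] w 0.0847
x [-0.    -0.001 -1.   ] y [ 0.232  0.973 -0.001]
dpos tool fs [ -0.248 -13.829  17.26 ] mm [  -7.4 -414.9  517.8]
rot tool fs [-0.   -4.41  2.36]
```

Emit:
{"op": "arm_command", "data": {"delta_pos": [[-0.05, -0.58, 0.72], [-0.05, -0.58, 0.72], [-0.05, -0.58, 0.72], [-0.05, -0.58, 0.72], [-0.05, -0.58, 0.72], [-0.05, -0.58, 0.72], [-0.05, -0.58, 0.72], [-0.05, -0.58, 0.72], [-0.05, -0.58, 0.72], [-0.05, -0.58, 0.72]], "rotation": [[0, 0, 0], [0, 0, 0], [0, 0, 0], [0, 0, 0], [0, 0, 0], [0, 0, 0], [0, 0, 0], [0, 0, 0], [0, 0, 0], [0, 0, 0]], "gripper": -1, "grip_force": 20}}

```text
clock: 1.1
position: [0.3171, 0.3811, 0.2573]
tool_rot: [-1.881, 1.564, -2.109]
force: [0.5, 0.1, 0.1]
grip_width: 0.0854
```

Emit:
{"op": "arm_command", "data": {"delta_pos": [[0, -0.58, 0.72], [0, -0.58, 0.72], [0, -0.58, 0.72], [0, -0.58, 0.72], [0, -0.58, 0.72], [0, -0.58, 0.72], [0, -0.58, 0.72], [0, -0.58, 0.72], [0, -0.58, 0.72], [0, -0.58, 0.72]], "rotation": [[0, 0, 0], [0, 0, 0], [0, 0, 0], [0, 0, 0], [0, 0, 0], [0, 0, 0], [0, 0, 0], [0, 0, 0], [0, 0, 0], [0, 0, 0]]}}

```text
clock: 2.1
position: [0.4933, 0.152, 0.257]
tool_rot: [-2.01, 1.561, -2.237]
force: [-0.9, -0.0, 0.2]
grip_width: 0.0856
```

```bash
python3 - <<'E'
from plan import *
rep(RING+.1*A+.005*tx, align())
E
```

```text
t 2.1 p [0.4933 0.152  0.257 ] q [-0.53  0.34  0.15  1.87 -0.06  0.94  0.99] F [-0.9 -0.   0.2] M [ 0.   -0.01  0.05] w 0.0856
x [-0.006 -0.007 -1.   ] y [ 0.225  0.974 -0.008]
dpos tool fs [ 0.148 -1.759  2.427] mm [  4.4 -52.8  72.8]
rot tool fs [ 0.   -4.47  2.4 ]
```

Emit:
{"op": "arm_command", "data": {"delta_pos": [[0, -0.3, 0.4], [0, -0.3, 0.4], [0, -0.3, 0.4], [0, -0.3, 0.4], [0, -0.3, 0.4], [0, -0.3, 0.4], [0, 0, 0], [0, 0, 0], [0, 0, 0], [0, 0, 0]], "rotation": [[0, -0.75, 0.4], [0, -0.75, 0.4], [0, -0.75, 0.4], [0, -0.75, 0.4], [0, -0.75, 0.4], [0, -0.75, 0.4], [-1, 0, 0], [-1, 0, 0], [-1, 0, 0], [-1, 0, 0]]}}

```text
clock: 3.1
position: [0.5521, 0.0744, 0.2646]
tool_rot: [0.039, 1.026, 0.24]
force: [0.1, -0.7, 0.0]
grip_width: 0.0853
```

Emit:
{"op": "arm_command", "data": {"delta_pos": [[0, 0, 0], [0, 0, 0], [0, 0, 0], [0, 0, 0], [0, 0, 0], [0, 0, 0], [0, 0, 0], [0, 0, 0], [0, 0, 0], [0, 0, 0]], "rotation": [[-1, 0, 0], [-1, 0, 0], [-1, 0, 0], [-1, 0, 0], [-1, 0, 0], [-1, 0, 0], [-1, 0, 0], [-1, 0, 0], [-1, 0, 0], [-1, 0, 0]]}}

```text
clock: 4.1
position: [0.5504, 0.0738, 0.2627]
tool_rot: [-1.053, 1.03, 0.239]
force: [-0.3, -0.1, -0.5]
grip_width: 0.0858
```

Emit:
{"op": "arm_command", "data": {"delta_pos": [[0, 0, 0], [0, 0, 0], [0, 0, 0], [0, 0, 0], [0, 0, 0], [0, 0, 0], [0, 0, 0], [0, 0, 0], [0, 0, 0], [0, 0, 0]], "rotation": [[-1, 0, 0], [-1, 0, 0], [-1, 0, 0], [-1, 0, 0], [-1, 0, 0], [-1, 0, 0], [-1, 0, 0], [-1, 0, 0], [-1, 0, 0], [-1, 0, 0]]}}

```text
clock: 5.1
position: [0.5484, 0.0754, 0.2567]
tool_rot: [-2.125, 1.025, 0.217]
force: [-37.5, 157.5, 65.1]
grip_width: 0.0854
```

```bash
python3 - <<'E'
from plan import *
rep(RING+.1*A+.005*tx, align())
E
```

```text
t 5.1 p [0.5484 0.0754 0.2567] q [ 0.87  0.61 -1.5   2.17  1.3   0.74  2.52] F [-37.5 157.5  65.1] M [8.98 0.26 5.34] w 0.0854
x [ 0.507  0.112 -0.855] y [-0.597 -0.67  -0.441]
dpos tool fs [ 0.213 -0.215  0.169] mm [ 6.4 -6.4  5.1]
rot tool fs [ 0.   -0.27  0.08]
```

Emit:
{"op": "arm_command", "data": {"delta_pos": [[0, 0, 0], [0, 0, 0], [0, 0, 0], [0, 0, 0]], "rotation": [[0.5, 0, 0], [1, 0, 0], [1, 0, 0], [1, 0, 0]]}}

```text
clock: 5.5
position: [0.548, 0.0675, 0.2495]
tool_rot: [-1.741, 1.036, 0.212]
force: [0.2, 0.3, -0.2]
grip_width: 0.0856
```

```bash
python3 - <<'E'
from plan import *
rep(RING+.1*A+.005*tx, align())
cv2.imwrite("pics/top1.png",optics.grab_frame("top")[:,:,::-1])
cv2.imwrite("pics/s1.png",optics.grab_frame("scene")[:,:,::-1])
E
```

```text
t 5.5 p [0.548  0.0675 0.2495] q [ 0.86  0.59 -1.45  2.17  1.28  0.7   2.15] F [ 0.2  0.3 -0.2] M [-0.15  0.5   0.03] w 0.0856
x [ 0.498  0.107 -0.861] y [-0.793 -0.345 -0.502]
dpos tool fs [ 0.042 -0.359  0.459] mm [  1.3 -10.8  13.8]
rot tool fs [ 0.   -0.22  0.07]
```

View pics/top1.png

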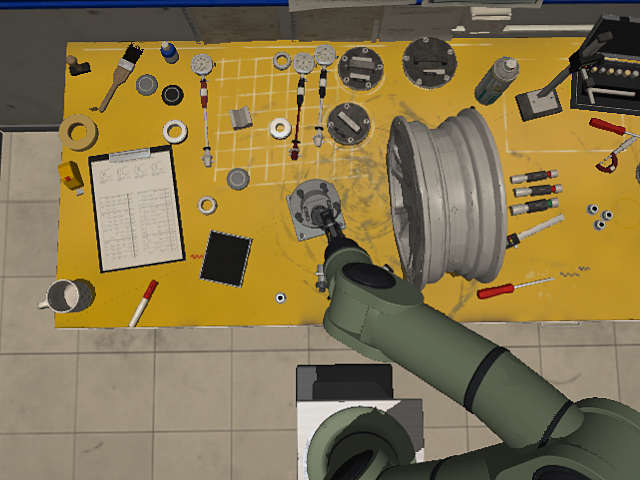

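The arm's elbow has swung to the right: q7 and q3 ran to their limits because q7 decreases with +x rotation. No loose thing moved. I'll unwind and see whether the elbow comes back.

Emit:
{"op": "arm_command", "data": {"delta_pos": [[-0.3, 0, 0], [-0.3, 0, 0], [0, 0, 0], [0, 0, 0], [0, 0, 0], [0, 0, 0], [0, 0, 0], [0, 0, 0], [0, 0, 0], [0, 0, 0]], "rotation": [[1, 0, 0], [1, 0, 0], [1, 0, 0], [1, 0, 0], [1, 0, 0], [1, 0, 0], [1, 0, 0], [1, 0, 0], [1, 0, 0], [1, 0, 0]]}}

```text
clock: 6.6
position: [0.5378, 0.0656, 0.2652]
tool_rot: [-0.699, 1.038, 0.211]
force: [-0.5, -0.5, 0.5]
grip_width: 0.0855
```

```bash
python3 - <<'E'
from plan import *
rep(RING+.1*A+.005*tx, align())
E
```

```text
t 6.6 p [0.5378 0.0656 0.2652] q [ 0.84  0.43 -1.33  2.17  1.1   0.55  1.25] F [-0.5 -0.5  0.5] M [-0.07  0.5  -0.01] w 0.0855
x [ 0.497  0.106 -0.861] y [-0.702  0.633 -0.327]
dpos tool fs [0.665 0.188 0.56 ] mm [19.9  5.6 16.8]
rot tool fs [-0.   -0.07  0.22]
```

Emit:
{"op": "arm_command", "data": {"delta_pos": [[-0.5, 0, 0], [-0.5, 0, 0], [0, 0, 0], [0, 0, 0], [0, 0, 0], [0, 0, 0], [0, 0, 0], [0, 0, 0], [0, 0, 0], [0, 0, 0]], "rotation": [[1, 0, 0], [1, 0, 0], [1, 0, 0], [1, 0, 0], [1, 0, 0], [1, 0, 0], [1, 0, 0], [1, 0, 0], [1, 0, 0], [1, 0, 0]]}}

```text
clock: 7.6
position: [0.521, 0.0627, 0.2912]
tool_rot: [0.349, 1.041, 0.209]
force: [0.2, -0.1, -0.2]
grip_width: 0.0852
```

```bash
python3 - <<'E'
from plan import *
rep(RING+.1*A+.005*tx, align())
E
```

```text
t 7.6 p [0.521  0.0627 0.2912] q [ 0.83  0.26 -1.21  2.18  0.74  0.43  0.51] F [ 0.2 -0.1 -0.2] M [-0.12  0.48  0.02] w 0.0852
x [ 0.495  0.105 -0.863] y [0.093 0.98  0.173]
dpos tool fs [1.702 0.576 0.174] mm [51.1 17.3  5.2]
rot tool fs [0.   0.14 0.19]
```

Emit:
{"op": "arm_command", "data": {"delta_pos": [[0, 0, 0], [0, 0, 0], [0, 0, 0], [0, 0, 0], [0, 0, 0], [0, 0, 0], [0, 0, 0], [0, 0, 0], [0, 0, 0], [0, 0, 0]], "rotation": [[1, 0, 0], [1, 0, 0], [1, 0, 0], [1, 0, 0], [1, 0, 0], [1, 0, 0], [1, 0, 0], [1, 0, 0], [1, 0, 0], [1, 0, 0]]}}

```text
clock: 8.6
position: [0.5191, 0.0636, 0.2902]
tool_rot: [1.397, 1.045, 0.209]
force: [-0.3, 1.0, -0.1]
grip_width: 0.0851
```

```bash
python3 - <<'E'
from plan import *
rep(RING+.1*A+.005*tx, align())
E
```

```text
t 8.6 p [0.5191 0.0636 0.2902] q [ 0.63  0.18 -0.96  2.18  0.54  0.37 -0.36] F [-0.3  1.  -0.1] M [-0.11  0.51  0.02] w 0.0851
x [ 0.491  0.104 -0.865] y [0.797 0.346 0.494]
dpos tool fs [ 1.697  0.502 -0.358] mm [ 50.9  15.1 -10.7]
rot tool fs [-0.    0.22  0.01]
```

Emit:
{"op": "arm_command", "data": {"delta_pos": [[0, 0, 0], [0, 0, 0], [0, 0, 0], [0, 0, 0], [0, 0, 0], [0, 0, 0], [0, 0, 0], [0, 0, 0], [0, 0, 0], [0, 0, 0]], "rotation": [[1, 0, 0], [1, 0, 0], [1, 0, 0], [1, 0, 0], [1, 0, 0], [1, 0, 0], [1, 0, 0], [1, 0, 0], [1, 0, 0], [1, 0, 0]]}}

```text
clock: 9.6
position: [0.517, 0.0649, 0.2886]
tool_rot: [2.446, 1.05, 0.211]
force: [-0.7, -1.1, -0.7]
grip_width: 0.0853
```

```bash
python3 - <<'E'
from plan import *
rep(RING+.1*A+.005*tx, align())
E
```

```text
t 9.6 p [0.517  0.0649 0.2886] q [ 0.42  0.15 -0.72  2.19  0.4   0.34 -1.28] F [-0.7 -1.1 -0.7] M [-0.14  0.5  -0.  ] w 0.0853
x [ 0.486  0.104 -0.868] y [ 0.704 -0.634  0.319]
dpos tool fs [ 1.68   0.04  -0.644] mm [ 50.4   1.2 -19.3]
rot tool fs [ 0.    0.16 -0.15]
```

Emit:
{"op": "arm_command", "data": {"delta_pos": [[0, 0, 0], [0, 0, 0], [0, 0, 0], [0, 0, 0], [0, 0, 0], [0, 0, 0], [0, 0, 0], [0, 0, 0], [0, 0, 0], [0, 0, 0]], "rotation": [[1, 0, 0], [1, 0, 0], [1, 0, 0], [1, 0, 0], [1, 0, 0], [1, 0, 0], [1, 0, 0], [1, 0, 0], [1, 0, 0], [1, 0, 0]]}}

```text
clock: 10.6
position: [0.5147, 0.0664, 0.2867]
tool_rot: [-2.788, 1.057, 0.213]
force: [-0.4, 0.4, -0.1]
grip_width: 0.0854
```

Emit:
{"op": "arm_command", "data": {"delta_pos": [[0, 0, 0], [0, 0, 0], [0, 0, 0], [0, 0, 0], [0, 0, 0]], "rotation": [[1, 0, 0], [1, 0, 0], [1, 0, 0], [1, 0, 0], [1, 0, 0]]}}

```text
clock: 11.1
position: [0.5135, 0.0658, 0.2848]
tool_rot: [-2.356, 1.062, 0.212]
force: [-0.6, 0.5, 0.5]
grip_width: 0.0854
```

```bash
python3 - <<'E'
from plan import *
rep(RING+.1*A+.005*tx, align())
E
```

```text
t 11.1 p [0.5135 0.0658 0.2848] q [-0.13  0.11 -0.13  2.22  0.12  0.31 -2.51] F [-0.6  0.5  0.5] M [-0.1   0.49  0.03] w 0.0854
x [ 0.476  0.102 -0.874] y [-0.455 -0.821 -0.344]
dpos tool fs [ 1.614 -0.723 -0.261] mm [ 48.4 -21.7  -7.8]
rot tool fs [-0.   -0.05 -0.25]
```

Emit:
{"op": "arm_command", "data": {"delta_pos": [[0, 0, 0], [0, 0, 0], [0, 0, 0], [0, 0, 0], [0, 0, 0], [0, 0, 0], [0, 0, 0], [0, 0, 0], [0, 0, 0], [0, 0, 0]], "rotation": [[-1, 0, 0], [-1, 0, 0], [-1, 0, 0], [-1, 0, 0], [-1, 0, 0], [-1, 0, 0], [-1, 0, 0], [-1, 0, 0], [-1, 0, 0], [-1, 0, 0]]}}

```text
clock: 12.1
position: [0.5107, 0.0709, 0.2827]
tool_rot: [2.799, 1.07, 0.221]
force: [0.5, 0.1, -0.2]
grip_width: 0.0853
```

Emit:
{"op": "arm_command", "data": {"delta_pos": [[0, 0, 0], [0, 0, 0], [0, 0, 0], [0, 0, 0], [0, 0, 0], [0, 0, 0], [0, 0, 0], [0, 0, 0], [0, 0, 0], [0, 0, 0]], "rotation": [[-1, 0, 0], [-1, 0, 0], [-1, 0, 0], [-1, 0, 0], [-1, 0, 0], [-1, 0, 0], [-1, 0, 0], [-1, 0, 0], [-1, 0, 0], [-1, 0, 0]]}}

```text
clock: 13.1
position: [0.5083, 0.0725, 0.2807]
tool_rot: [1.664, 1.077, 0.224]
force: [-0.3, -0.0, -0.7]
grip_width: 0.0855
```

Emit:
{"op": "arm_command", "data": {"delta_pos": [[0, 0, 0], [0, 0, 0], [0, 0, 0], [0, 0, 0], [0, 0, 0], [0, 0, 0], [0, 0, 0], [0, 0, 0], [0, 0, 0], [0, 0, 0]], "rotation": [[-1, 0, 0], [-1, 0, 0], [-1, 0, 0], [-1, 0, 0], [-1, 0, 0], [-1, 0, 0], [-1, 0, 0], [-1, 0, 0], [-1, 0, 0], [-1, 0, 0]]}}

```text
clock: 14.1
position: [0.5061, 0.0738, 0.279]
tool_rot: [0.529, 1.083, 0.226]
force: [0.1, -0.7, 0.3]
grip_width: 0.0853
```

```bash
python3 - <<'E'
from plan import *
rep(RING+.07*A+.005*tx, align())
E
```

```text
t 14.1 p [0.5061 0.0738 0.279 ] q [ 0.46  0.16 -0.8   2.2   0.44  0.37  0.59] F [ 0.1 -0.7  0.3] M [-0.14  0.44 -0.04] w 0.0853
x [ 0.457  0.105 -0.883] y [0.241 0.941 0.237]
dpos tool fs [2.516 0.519 0.876] mm [75.5 15.6 26.3]
rot tool fs [-0.   -0.22  0.29]
```

Emit:
{"op": "arm_command", "data": {"delta_pos": [[0.5, 0.1, 0.18], [0.5, 0.1, 0.18], [0.5, 0.1, 0.18], [0.5, 0.1, 0.18], [0.5, 0.1, 0.18], [0, 0, 0]], "rotation": [[0, -0.05, 0.06], [0, -0.05, 0.06], [0, -0.05, 0.06], [0, -0.05, 0.06], [0, -0.05, 0.06], [0, 0, 0]]}}

```text
clock: 14.7
position: [0.569, 0.0885, 0.2255]
tool_rot: [0.522, 1.045, 0.254]
force: [0.1, -0.1, 0.8]
grip_width: 0.0854
```

```bash
python3 - <<'E'
from plan import *
rep(RING+.007*tx, align())
E
```

```text
t 14.7 p [0.569  0.0885 0.2255] q [ 0.18  0.33 -0.53  2.16  0.83  0.24  0.25] F [ 0.1 -0.1  0.8] M [-0.1   0.51  0.  ] w 0.0854
x [ 0.485  0.126 -0.865] y [0.2   0.947 0.25 ]
dpos tool fs [ 2.328 -0.019 -0.043] mm [69.8 -0.6 -1.3]
rot tool fs [-0.    0.02 -0.  ]
```

Emit:
{"op": "arm_command", "data": {"delta_pos": [[0.4, 0, -0.02], [0.4, 0, -0.02], [0.4, 0, 0], [0.2, 0, 0], [0, 0, 0]], "rotation": [[0, 0, 0], [0, 0, 0], [0, 0, 0], [0, 0, 0], [0, 0, 0]]}}

```text
clock: 15.2
position: [0.5871, 0.0946, 0.1886]
tool_rot: [0.507, 1.047, 0.253]
force: [0.3, 0.1, -0.4]
grip_width: 0.085
```

```bash
python3 - <<'E'
from plan import *
rep(RING+.007*tx, align())
cv2.imwrite("pics/t2.png",optics.grab_frame("top")[:,:,::-1])
cv2.imwrite("pics/s2.png",optics.grab_frame("scene")[:,:,::-1])
a=cv2.imread("pics/s2.png")[120:280,220:380]; b=cv2.imread("pics/t2.png")[160:260,270:370]
cv2.imwrite("pics/c3.png",np.hstack([cv2.resize(a,(400,400),interpolation=2),cv2.resize(b,(400,400),interpolation=2)]))
E
```

```text
t 15.2 p [0.5871 0.0946 0.1886] q [ 0.05  0.41 -0.39  2.15  1.1   0.18 -0.  ] F [ 0.3  0.1 -0.4] M [-0.13  0.53  0.01] w 0.085
x [ 0.484  0.125 -0.866] y [0.188 0.952 0.243]
dpos tool fs [ 0.946 -0.027  0.038] mm [28.4 -0.8  1.1]
rot tool fs [0.   0.01 0.01]
```

View pics/c3.png

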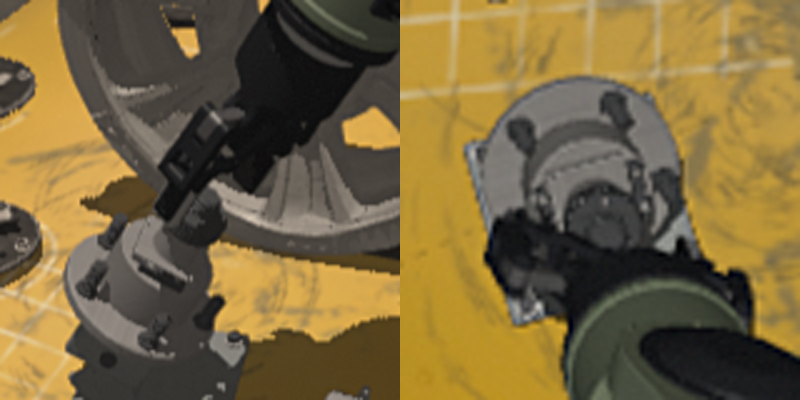

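Fingers straddle the ring with the open jaws square on its axis. Going down to grip depth.

Emit:
{"op": "arm_command", "data": {"delta_pos": [[0.3, -0.01, 0.02], [0.3, -0.01, 0.02], [0.25, 0, 0], [0.1, 0, 0], [0, 0, 0]], "rotation": [[0, 0, 0], [0, 0, 0], [0, 0, 0], [0, 0, 0], [0, 0, 0]]}}

```text
clock: 15.8
position: [0.6023, 0.096, 0.1679]
tool_rot: [0.502, 1.042, 0.249]
force: [-1.1, -0.1, 0.3]
grip_width: 0.0857
```

```bash
python3 - <<'E'
from plan import *
rep(RING+.007*tx, align())
E
```

```text
t 15.8 p [0.6023 0.096  0.1679] q [ 0.04  0.47 -0.38  2.13  1.36  0.17 -0.24] F [-1.1 -0.1  0.3] M [-0.12  0.53  0.01] w 0.0857
x [ 0.489  0.124 -0.864] y [0.187 0.952 0.243]
dpos tool fs [ 0.097  0.002 -0.08 ] mm [ 2.9  0.1 -2.4]
rot tool fs [0.   0.06 0.01]
```

Emit:
{"op": "arm_command", "data": {"delta_pos": [[0.08, 0, -0.08], [0.02, 0, 0], [0, 0, 0], [0, 0, 0], [0, 0, 0], [0, 0, 0], [0, 0, 0], [0, 0, 0]], "rotation": [[0, 0.05, 0], [0, 0, 0], [0, 0, 0], [0, 0, 0], [0, 0, 0], [0, 0, 0], [0, 0, 0], [0, 0, 0]], "gripper": 1, "grip_force": 20}}

```text
clock: 16.6
position: [0.6011, 0.0964, 0.1654]
tool_rot: [0.504, 1.046, 0.252]
force: [0.7, 0.2, -0.3]
grip_width: 0.0453
```

```bash
python3 - <<'E'
from plan import *
rep(RING+.007*tx, align())
s,p,r=cur(); print(r.as_matrix().T@s['force'])
E
```

```text
t 16.6 p [0.6011 0.0964 0.1654] q [ 0.04  0.47 -0.38  2.13  1.36  0.17 -0.25] F [ 0.7  0.2 -0.3] M [-0.19  0.58 -0.05] w 0.0453
x [ 0.485  0.125 -0.866] y [0.187 0.952 0.242]
dpos tool fs [ 0.043  0.016 -0.006] mm [ 1.3  0.5 -0.2]
rot tool fs [0.   0.02 0.01]
[0.66354432 0.20407173 0.41807195]
```

Emit:
{"op": "arm_command", "data": {"delta_pos": [[0.003, 0, 0], [0.003, 0, 0], [0.003, 0, 0], [0.003, 0, 0], [0.003, 0, 0], [0.003, 0, 0], [0.003, 0, 0], [0.003, 0, 0]], "rotation": [[0, 0, 0], [0, 0, 0], [0.3, 0, 0], [1, 0, 0], [1, 0, 0], [1, 0, 0], [1, 0, 0], [1, 0, 0]], "grip_force": 60}}

```text
clock: 17.4
position: [0.6011, 0.096, 0.165]
tool_rot: [1.076, 1.047, 0.25]
force: [-2.2, -1.0, 2.5]
grip_width: 0.0443
```

```bash
cat >> plan.py <<'E'
def chk(off=.007):
    rep(RING+off*tx, align()); s,p,r=cur(); M=r.as_matrix().T
    print('Ftool',(M@s['force']).round(1),'Mtool',(M@(s['moment']-[-.13,.52,0])).round(2))
E
python3 -c "
from plan import *
chk()"
```

```text
t 17.4 p [0.6011 0.096  0.165 ] q [ 0.04  0.47 -0.37  2.13  1.36  0.17 -0.83] F [-2.2 -1.   2.5] M [-0.28  0.83  0.02] w 0.0443
x [ 0.485  0.124 -0.866] y [0.621 0.649 0.441]
dpos tool fs [ 0.032  0.026 -0.021] mm [ 1.   0.8 -0.6]
rot tool fs [0.   0.03 0.01]
Ftool [-3.3 -0.9 -0. ] Mtool [-0.05  0.12 -0.32]
```

Emit:
{"op": "arm_command", "data": {"delta_pos": [[0.003, 0, 0], [0.003, 0, 0], [0.003, 0, 0], [0.003, 0, 0], [0.003, 0, 0], [0.003, 0, 0], [0.003, 0, 0], [0.003, 0, 0]], "rotation": [[1, 0, 0], [1, 0, 0], [1, 0, 0], [1, 0, 0], [1, 0, 0], [1, 0, 0], [1, 0, 0], [1, 0, 0]]}}

```text
clock: 18.2
position: [0.6007, 0.0959, 0.164]
tool_rot: [1.948, 1.048, 0.249]
force: [-2.4, -0.9, 2.6]
grip_width: 0.0445
```

Emit:
{"op": "arm_command", "data": {"delta_pos": [[0.003, 0, 0], [0.003, 0, 0], [0.003, 0, 0], [0.003, 0, 0], [0.003, 0, 0], [0.003, 0, 0]], "rotation": [[1, 0, 0], [1, 0, 0], [1, 0, 0], [1, 0, 0], [1, 0, 0], [1, 0, 0]]}}

```text
clock: 18.8
position: [0.6001, 0.0959, 0.1632]
tool_rot: [2.603, 1.049, 0.25]
force: [-3.4, -0.9, 3.0]
grip_width: 0.0443
```

```bash
python3 -c "
from plan import *
chk()"
```

```text
t 18.8 p [0.6001 0.0959 0.1632] q [ 0.03  0.47 -0.37  2.13  1.38  0.17 -2.36] F [-3.4 -0.9  3. ] M [-0.15  0.98  0.13] w 0.0443
x [ 0.483  0.123 -0.867] y [ 0.643 -0.722  0.256]
dpos tool fs [-0.001  0.014 -0.075] mm [-0.   0.4 -2.3]
rot tool fs [-0.    0.03 -0.02]
Ftool [-4.3 -0.8  1.4] Mtool [-0.07 -0.31 -0.35]
```

Emit:
{"op": "arm_command", "data": {"delta_pos": [[0, 0, 0], [0, 0, 0], [0, 0, 0], [0, 0, 0], [0, 0, 0], [0, 0, 0], [0, 0, 0], [0, 0, 0], [0, 0, 0], [0, 0, 0]], "rotation": [[0, 0, 0], [0, 0, 0], [0, 0, 0], [0, 0, 0], [0, 0, 0], [-1, 0, 0], [-1, 0, 0], [-1, 0, 0], [-1, 0, 0], [-1, 0, 0]], "gripper": -1}}

```text
clock: 19.8
position: [0.6006, 0.0961, 0.1634]
tool_rot: [2.052, 1.048, 0.25]
force: [0.8, 1.5, 0.4]
grip_width: 0.085
```

Emit:
{"op": "arm_command", "data": {"delta_pos": [[0, 0, 0], [0, 0, 0], [0, 0, 0], [0, 0, 0], [0, 0, 0], [0, 0, 0], [0, 0, 0], [0, 0, 0], [0, 0, 0], [0, 0, 0]], "rotation": [[-1, 0, 0], [-1, 0, 0], [-1, 0, 0], [-1, 0, 0], [-1, 0, 0], [-1, 0, 0], [-1, 0, 0], [-1, 0, 0], [-1, 0, 0], [-1, 0, 0]]}}

```text
clock: 20.8
position: [0.6008, 0.096, 0.1635]
tool_rot: [0.951, 1.048, 0.25]
force: [0.1, -0.4, -0.2]
grip_width: 0.0851
```

```bash
python3 -c "
from plan import *
chk()"
```

```text
t 20.8 p [0.6008 0.096  0.1635] q [ 0.11  0.49 -0.47  2.13  1.4   0.22 -0.73] F [ 0.1 -0.4 -0.2] M [-0.09  0.59 -0.05] w 0.0851
x [ 0.484  0.123 -0.866] y [0.54  0.737 0.407]
dpos tool fs [-0.007  0.055  0.003] mm [-0.2  1.7  0.1]
rot tool fs [0.   0.02 0.02]
Ftool [ 0.2 -0.3  0.3] Mtool [ 0.07  0.05 -0.04]
```

Emit:
{"op": "arm_command", "data": {"delta_pos": [[0, 0, 0], [0, 0, 0], [0, 0, 0], [0, 0, 0], [0, 0, 0], [0, 0, 0], [0, 0, 0], [0, 0, 0], [0, 0, 0], [0, 0, 0]], "rotation": [[-1, 0, 0], [-1, 0, 0], [-1, 0, 0], [-1, 0, 0], [-1, 0, 0], [-1, 0, 0], [-1, 0, 0], [-1, 0, 0], [-1, 0, 0], [-1, 0, 0]]}}

```text
clock: 21.8
position: [0.6011, 0.0957, 0.1635]
tool_rot: [-0.149, 1.048, 0.249]
force: [1.0, -0.4, -0.5]
grip_width: 0.0855
```

Emit:
{"op": "arm_command", "data": {"delta_pos": [[0, 0, 0], [0, 0, 0], [0, 0, 0], [0, 0, 0], [0, 0, 0], [0, 0, 0], [0, 0, 0], [0, 0, 0], [0, 0, 0], [0, 0, 0]], "rotation": [[-1, 0, 0], [-1, 0, 0], [-1, 0, 0], [-1, 0, 0], [-1, 0, 0], [-1, 0, 0], [-1, 0, 0], [-1, 0, 0], [-1, 0, 0], [-1, 0, 0]]}}

```text
clock: 22.8
position: [0.6013, 0.0955, 0.1635]
tool_rot: [-1.25, 1.047, 0.248]
force: [0.8, -0.2, 0.3]
grip_width: 0.0855
```

```bash
python3 -c "
from plan import *
chk()"
```

```text
t 22.8 p [0.6013 0.0955 0.1635] q [ 0.16  0.5  -0.54  2.13  1.42  0.25  1.47] F [ 0.8 -0.2  0.3] M [-0.15  0.51 -0.02] w 0.0855
x [ 0.485  0.123 -0.866] y [-0.874  0.104 -0.474]
dpos tool fs [-0.012 -0.017  0.058] mm [-0.3 -0.5  1.7]
rot tool fs [-0.   -0.03  0.01]
Ftool [ 0.1 -0.8 -0.2] Mtool [ 0.    0.02 -0.01]
```

Emit:
{"op": "arm_command", "data": {"delta_pos": [[0, 0, 0], [0, 0, 0], [0, 0, 0], [0, 0, 0], [0, 0, 0.03]], "rotation": [[-1, 0, 0], [-1, 0, 0], [-1, 0, 0], [-1, 0, 0], [-0.5, 0, 0]]}}

```text
clock: 23.3
position: [0.6012, 0.0961, 0.1635]
tool_rot: [-1.747, 1.047, 0.248]
force: [-0.1, 0.7, 0.6]
grip_width: 0.0853
```

Emit:
{"op": "arm_command", "data": {"delta_pos": [[0, 0, 0], [0, 0, 0], [0, 0, 0], [0, 0, 0], [0, 0, 0], [0, 0, 0]], "rotation": [[0, 0, 0], [0, 0, 0], [0, 0, 0], [0, 0, 0], [0, 0, 0], [0, 0, 0]], "gripper": 1, "grip_force": 20}}

```text
clock: 23.9
position: [0.6007, 0.0958, 0.1636]
tool_rot: [-1.744, 1.048, 0.247]
force: [-2.2, 1.1, 1.8]
grip_width: 0.0449
```

```bash
python3 -c "
from plan import *
chk()"
```

```text
t 23.9 p [0.6007 0.0958 0.1636] q [ 0.17  0.5  -0.55  2.13  1.42  0.26  1.96] F [-2.2  1.1  1.8] M [-0.2   0.63  0.07] w 0.0449
x [ 0.485  0.122 -0.866] y [-0.785 -0.376 -0.492]
dpos tool fs [-0.001 -0.053  0.024] mm [-0.  -1.6  0.7]
rot tool fs [-0.   -0.04 -0.01]
Ftool [-2.5  0.4  1.7] Mtool [-0.08 -0.02  0.13]
```

Emit:
{"op": "arm_command", "data": {"delta_pos": [[0, 0, 0], [0.002, 0, 0], [0.002, 0, 0], [0.002, 0, 0], [0.002, 0, 0], [0.002, 0, 0], [0.002, 0, 0], [0.002, 0, 0], [0.002, 0, 0], [0.002, 0, 0]], "rotation": [[0, 0, 0], [0.5, 0, 0], [1, 0, 0], [1, 0, 0], [1, 0, 0], [1, 0, 0], [1, 0, 0], [1, 0, 0], [1, 0, 0], [1, 0, 0]], "grip_force": 60}}

```text
clock: 24.9
position: [0.6004, 0.0959, 0.1629]
tool_rot: [-0.817, 1.048, 0.247]
force: [-2.3, -1.0, 2.8]
grip_width: 0.0444
```

Emit:
{"op": "arm_command", "data": {"delta_pos": [[0.002, 0, 0], [0.002, 0, 0], [0.002, 0, 0], [0.002, 0, 0], [0.002, 0, 0], [0.002, 0, 0], [0.002, 0, 0], [0.002, 0, 0], [0.002, 0, 0], [0.002, 0, 0]], "rotation": [[1, 0, 0], [1, 0, 0], [1, 0, 0], [1, 0, 0], [1, 0, 0], [1, 0, 0], [1, 0, 0], [1, 0, 0], [1, 0, 0], [1, 0, 0]]}}

```text
clock: 25.9
position: [0.6002, 0.0962, 0.1621]
tool_rot: [0.281, 1.049, 0.249]
force: [-2.9, -1.1, 3.4]
grip_width: 0.0444
```

```bash
python3 -c "
from plan import *
chk()"
```

```text
t 25.9 p [0.6002 0.0962 0.1621] q [ 0.15  0.5  -0.52  2.13  1.42  0.24 -0.07] F [-2.9 -1.1  3.4] M [0.02 0.59 0.13] w 0.0444
x [ 0.483  0.123 -0.867] y [-0.004  0.99   0.138]
dpos tool fs [-0.037  0.04   0.078] mm [-1.1  1.2  2.4]
rot tool fs [ 0.   -0.01  0.03]
Ftool [-4.5 -0.6 -0.8] Mtool [-0.03  0.09  0.19]
```

Emit:
{"op": "arm_command", "data": {"delta_pos": [[0.002, 0, 0], [0.002, 0, 0], [0.002, 0, 0], [0.002, 0, 0], [0.002, 0, 0], [0.002, 0, 0], [0.002, 0, 0], [0.002, 0, 0], [0.002, 0, 0]], "rotation": [[1, 0, 0], [1, 0, 0], [1, 0, 0], [1, 0, 0], [1, 0, 0], [1, 0, 0], [1, 0, 0], [1, 0, 0], [1, 0, 0]]}}

```text
clock: 26.8
position: [0.6008, 0.0967, 0.1618]
tool_rot: [1.269, 1.048, 0.251]
force: [-0.8, -1.2, 1.9]
grip_width: 0.0443
```

Emit:
{"op": "arm_command", "data": {"delta_pos": [[0.002, 0, 0], [0.002, 0, 0], [0.002, 0, 0], [0.002, 0, 0], [0.002, 0, 0], [0.002, 0, 0], [0.002, 0, 0]], "rotation": [[0.7, 0, 0], [0.7, 0, 0], [0.7, 0, 0], [0.7, 0, 0], [0.7, 0, 0], [0.7, 0, 0], [0.7, 0, 0]]}}

```text
clock: 27.5
position: [0.6012, 0.0967, 0.1615]
tool_rot: [1.809, 1.048, 0.251]
force: [-2.1, -0.9, 3.9]
grip_width: 0.0446
```

```bash
python3 -c "
from plan import *
chk()"
```

```text
t 27.5 p [0.6012 0.0967 0.1615] q [ 0.13  0.49 -0.5   2.13  1.43  0.23 -1.6 ] F [-2.1 -0.9  3.9] M [-0.11  0.61  0.14] w 0.0446
x [ 0.484  0.124 -0.866] y [ 0.874 -0.019  0.485]
dpos tool fs [-0.072  0.061 -0.023] mm [-2.1  1.8 -0.7]
rot tool fs [0.   0.02 0.  ]
Ftool [-4.5  0.1  0.3] Mtool [-0.1   0.09 -0.11]
```

Emit:
{"op": "arm_command", "data": {"delta_pos": [[0.002, 0, 0], [0.002, 0, 0], [0.002, 0, 0], [0.002, 0, 0], [0.002, 0, 0], [0.002, 0, 0], [0.002, 0, 0], [0.002, 0, 0], [0.002, 0, 0], [0.002, 0, 0]], "rotation": [[0.7, 0, 0], [0.7, 0, 0], [0.7, 0, 0], [0.7, 0, 0], [0.7, 0, 0], [0.7, 0, 0], [0.7, 0, 0], [0.7, 0, 0], [0.7, 0, 0], [0.7, 0, 0]]}}

```text
clock: 28.5
position: [0.6017, 0.0966, 0.1613]
tool_rot: [2.577, 1.047, 0.251]
force: [-2.6, -1.0, 2.3]
grip_width: 0.0443
```

```bash
python3 -c "
from plan import *
chk()"
```

```text
t 28.5 p [0.6017 0.0966 0.1613] q [ 0.13  0.49 -0.49  2.13  1.43  0.23 -2.37] F [-2.6 -1.   2.3] M [-0.18  0.59  0.06] w 0.0443
x [ 0.484  0.124 -0.866] y [ 0.659 -0.703  0.268]
dpos tool fs [-0.087  0.016 -0.053] mm [-2.6  0.5 -1.6]
rot tool fs [ 0.    0.01 -0.02]
Ftool [-3.4 -0.4  1.2] Mtool [-0.07 -0.06 -0.05]
```

Emit:
{"op": "arm_command", "data": {"delta_pos": [[0, 0, 0], [0, 0, 0], [0, 0, 0], [0, 0, 0], [0, 0, 0], [0, 0, 0], [0, 0, 0], [0, 0, 0], [0, 0, 0], [0, 0, 0]], "rotation": [[0, 0, 0], [0, 0, 0], [0, 0, 0], [0, 0, 0], [0, 0, 0], [-1, 0, 0], [-1, 0, 0], [-1, 0, 0], [-1, 0, 0], [-1, 0, 0]], "gripper": -1}}

```text
clock: 29.5
position: [0.6019, 0.0966, 0.161]
tool_rot: [2.03, 1.048, 0.251]
force: [-0.3, -0.8, -0.4]
grip_width: 0.0854
```

Emit:
{"op": "arm_command", "data": {"delta_pos": [[0, 0, 0], [0, 0, 0], [0, 0, 0], [0, 0, 0], [0, 0, 0], [0, 0, 0], [0, 0, 0], [0, 0, 0], [0, 0, 0], [0, 0, 0]], "rotation": [[-1, 0, 0], [-1, 0, 0], [-1, 0, 0], [-1, 0, 0], [-1, 0, 0], [-1, 0, 0], [-1, 0, 0], [-1, 0, 0], [-1, 0, 0], [-1, 0, 0]]}}

```text
clock: 30.5
position: [0.602, 0.0966, 0.161]
tool_rot: [0.932, 1.048, 0.251]
force: [-0.2, 0.3, -0.3]
grip_width: 0.0852
```

Emit:
{"op": "arm_command", "data": {"delta_pos": [[0, 0, 0], [0, 0, 0], [0, 0, 0], [0, 0, 0], [0, 0, 0], [0, 0, 0], [0, 0, 0]], "rotation": [[-1, 0, 0], [-1, 0, 0], [-1, 0, 0], [-1, 0, 0], [-1, 0, 0], [-1, 0, 0], [-0.5, 0, 0]]}}

```text
clock: 31.2
position: [0.602, 0.0966, 0.1609]
tool_rot: [0.216, 1.048, 0.251]
force: [0.1, -0.0, 0.2]
grip_width: 0.0855
```

```bash
python3 -c "
from plan import *
chk(.0102)"
```

```text
t 31.2 p [0.602  0.0966 0.1609] q [ 0.14  0.5  -0.51  2.13  1.44  0.24 -0.01] F [ 0.1 -0.   0.2] M [-0.09  0.48 -0.01] w 0.0855
x [ 0.484  0.124 -0.866] y [-0.063  0.992  0.107]
dpos tool fs [0.004 0.031 0.047] mm [0.1 0.9 1.4]
rot tool fs [-0.    0.    0.02]
Ftool [-0.1 -0.   0.2] Mtool [ 0.02 -0.04  0.03]
```

Emit:
{"op": "arm_command", "data": {"delta_pos": [[0, 0, 0], [0, 0, 0], [0, 0, 0], [0, 0, 0], [0, 0, 0], [0, 0, 0]], "rotation": [[0, 0, 0], [0, 0, 0], [0, 0, 0], [0, 0, 0], [0, 0, 0], [0, 0, 0]], "gripper": 1, "grip_force": 20}}

```text
clock: 31.8
position: [0.6019, 0.0963, 0.161]
tool_rot: [0.219, 1.048, 0.25]
force: [-1.9, 0.0, 2.0]
grip_width: 0.0452
```

Emit:
{"op": "arm_command", "data": {"delta_pos": [[0, 0, 0], [0, 0, 0], [0.001, 0, 0], [0.001, 0, 0], [0.001, 0, 0]], "rotation": [[0, 0, 0], [0, 0, 0], [0.5, 0, 0], [0.5, 0, 0], [0.5, 0, 0]], "grip_force": 80}}

```text
clock: 32.3
position: [0.6019, 0.0962, 0.1611]
tool_rot: [0.38, 1.047, 0.25]
force: [-1.0, -1.1, 2.6]
grip_width: 0.0437
```

```bash
python3 -c "
from plan import *
chk(.0102)"
```

```text
t 32.3 p [0.6019 0.0962 0.1611] q [ 0.14  0.5  -0.51  2.13  1.44  0.24 -0.18] F [-1.  -1.1  2.6] M [-0.24  0.61  0.01] w 0.0437
x [ 0.484  0.123 -0.866] y [0.082 0.979 0.185]
dpos tool fs [0.015 0.049 0.039] mm [0.5 1.5 1.2]
rot tool fs [-0.    0.01  0.03]
Ftool [-2.8 -0.6  0.5] Mtool [-0.06  0.09 -0.11]
```

Emit:
{"op": "arm_command", "data": {"delta_pos": [[0.001, 0, 0], [0.001, 0, 0], [0.001, 0, 0], [0.001, 0, 0]], "rotation": [[0.5, 0, 0], [0.5, 0, 0], [0.5, 0, 0], [0.5, 0, 0]]}}

```text
clock: 32.7
position: [0.6019, 0.096, 0.161]
tool_rot: [0.598, 1.048, 0.249]
force: [-2.5, -1.7, 2.7]
grip_width: 0.044
```

```bash
python3 -c "
from plan import *
chk(.0102)"
```

```text
t 32.7 p [0.6019 0.096  0.161 ] q [ 0.14  0.5  -0.51  2.13  1.44  0.24 -0.4 ] F [-2.5 -1.7  2.7] M [-0.5   0.75  0.34] w 0.044
x [ 0.484  0.123 -0.866] y [0.269 0.921 0.282]
dpos tool fs [0.011 0.062 0.027] mm [0.3 1.9 0.8]
rot tool fs [0.   0.02 0.03]
Ftool [-3.8 -1.5 -0.4] Mtool [-0.45  0.21 -0.25]
```

Emit:
{"op": "arm_command", "data": {"delta_pos": [[0, 0, 0], [0, 0, 0], [0, 0, 0]], "rotation": [[0.3, 0, 0], [0.3, 0, 0], [0.3, 0, 0]]}}

```text
clock: 33.0
position: [0.6016, 0.096, 0.1608]
tool_rot: [0.693, 1.048, 0.248]
force: [-2.4, -2.1, 1.3]
grip_width: 0.0441
```

```bash
python3 -c "
from plan import *
chk(.0102)"
```

```text
t 33.0 p [0.6016 0.096  0.1608] q [ 0.14  0.5  -0.51  2.13  1.44  0.24 -0.49] F [-2.4 -2.1  1.3] M [-1.43  0.41  1.57] w 0.0441
x [ 0.484  0.123 -0.866] y [0.347 0.882 0.319]
dpos tool fs [0.01  0.07  0.031] mm [0.3 2.1 0.9]
rot tool fs [-0.    0.02  0.03]
Ftool [-2.6 -2.3 -0.5] Mtool [-2.   -0.05 -0.39]
```

Emit:
{"op": "arm_command", "data": {"delta_pos": [[0, 0, 0], [0, 0, 0], [0, 0, 0]], "rotation": [[0.3, 0, 0], [0.3, 0, 0], [0.3, 0, 0]]}}

```text
clock: 33.3
position: [0.6013, 0.0961, 0.1606]
tool_rot: [0.779, 1.048, 0.247]
force: [-3.8, -1.5, 0.3]
grip_width: 0.0441
```

```bash
python3 -c "
from plan import *
chk(.0102)"
```

```text
t 33.3 p [0.6013 0.0961 0.1606] q [ 0.14  0.5  -0.51  2.13  1.44  0.24 -0.59] F [-3.8 -1.5  0.3] M [-0.85  0.92  1.13] w 0.0441
x [ 0.484  0.122 -0.866] y [0.417 0.839 0.351]
dpos tool fs [0.01  0.078 0.036] mm [0.3 2.3 1.1]
rot tool fs [0.   0.03 0.03]
Ftool [-2.3 -2.8 -2.1] Mtool [-1.28  0.43 -0.36]
```

Torque rose to about 2 Nm and then slipped, so the ring is at its stop. After a hold I'll draw the plug out along the axis.

Emit:
{"op": "arm_command", "data": {"delta_pos": [[0, 0, 0], [0, 0, 0], [0, 0, 0], [-0.1, 0, 0], [-0.15, 0, 0], [-0.2, 0, 0], [-0.2, 0, 0], [-0.2, 0, 0]], "rotation": [[0, 0, 0], [0, 0, 0], [0, 0, 0], [0, 0, 0], [0, 0, 0], [0, 0, 0], [0, 0, 0], [0, 0, 0]], "grip_force": 110}}

```text
clock: 34.1
position: [0.5888, 0.0935, 0.1804]
tool_rot: [0.784, 1.052, 0.253]
force: [4.3, 1.3, -6.5]
grip_width: 0.0433
```

```bash
python3 -c "
from plan import *
chk(.0102)"
```

```text
t 34.1 p [0.5888 0.0935 0.1804] q [ 0.18  0.45 -0.55  2.14  1.26  0.25 -0.41] F [ 4.3  1.3 -6.5] M [-0.17  0.19 -0.1 ] w 0.0433
x [ 0.48   0.124 -0.868] y [0.417 0.839 0.35 ]
dpos tool fs [0.791 0.093 0.08 ] mm [23.7  2.8  2.4]
rot tool fs [ 0.   -0.02  0.04]
Ftool [7.9 0.6 0.4] Mtool [ 0.03 -0.33  0.1 ]
```

Emit:
{"op": "arm_command", "data": {"delta_pos": [[-0.2, 0, 0], [-0.25, 0, 0], [-0.25, 0, 0], [-0.25, 0, 0], [-0.25, 0, 0], [-0.25, 0, 0], [-0.25, 0, 0], [0, 0, 0]], "rotation": [[0, 0, 0], [0, 0, 0], [0, 0, 0], [0, 0, 0], [0, 0, 0], [0, 0, 0], [0, 0, 0], [0, 0, 0]]}}

```text
clock: 34.9
position: [0.5598, 0.0855, 0.2227]
tool_rot: [0.796, 1.063, 0.256]
force: [1.1, -0.4, -5.3]
grip_width: 0.0434
```

```bash
python3 - <<'E'
from plan import *
chk(.0102)
cv2.imwrite("pics/t3.png",optics.grab_frame("top")[:,:,::-1])
cv2.imwrite("pics/s3.png",optics.grab_frame("scene")[:,:,::-1])
a=cv2.imread("pics/s3.png")[120:280,220:380]; b=cv2.imread("pics/t3.png")[160:310,250:400]
cv2.imwrite("pics/c4.png",np.hstack([cv2.resize(a,(400,400),interpolation=2),cv2.resize(b,(400,400),interpolation=2)]))
E
```

```text
t 34.9 p [0.5598 0.0855 0.2227] q [ 0.35  0.36 -0.74  2.16  0.96  0.32 -0.13] F [ 1.1 -0.4 -5.3] M [-0.19  1.11  0.03] w 0.0434
x [ 0.471  0.123 -0.874] y [0.427 0.835 0.348]
dpos tool fs [2.512 0.243 0.211] mm [75.4  7.3  6.3]
rot tool fs [ 0.  -0.1  0.1]
Ftool [ 5.1 -1.7 -0.8] Mtool [ 0.02  0.48 -0.36]
```

View pics/c4.png

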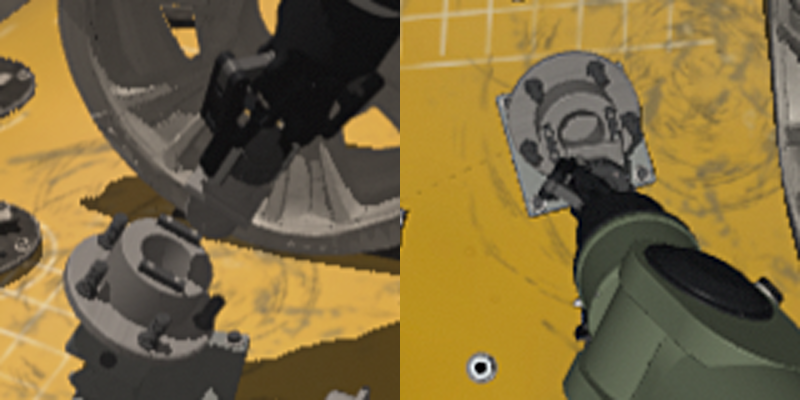

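The plug is drawn clear and hangs in line with the tool, with the bore empty. Next is the carry to the tray.

```bash
python3 - <<'E'
from plan import *
rep(np.array([.511,.338,.24]), align(np.array([0,0,-1.])))
E
```

```text
t 35.0 p [0.56   0.0855 0.2222] q [ 0.35  0.36 -0.74  2.16  0.96  0.31 -0.13] F [ 0.3  0.3 -6.9] M [-0.28  1.11  0.04] w 0.043
x [ 0.471  0.123 -0.874] y [0.427 0.835 0.348]
dpos tool fs [-0.252  6.535 -5.577] mm [  -7.5  196.  -167.3]
rot tool fs [ 0.    3.39 -3.47]
```

Emit:
{"op": "arm_command", "data": {"delta_pos": [[-0.3, 0.1, -0.1], [-0.3, 0.3, -0.25], [0, 0.5, -0.43], [0, 0.5, -0.43], [0, 0.5, -0.43], [0, 0.5, -0.43], [0, 0.5, -0.43], [0, 0.5, -0.43], [0, 0.5, -0.43], [0, 0.5, -0.43]], "rotation": [[0, 0, 0], [0, 0, 0], [0, 0, 0], [0, 0, 0], [0, 0, 0], [0, 0, 0], [0, 0, 0], [0, 0, 0], [0, 0, 0], [0, 0, 0]]}}

```text
clock: 36.0
position: [0.5165, 0.2639, 0.2452]
tool_rot: [0.805, 1.065, 0.26]
force: [0.5, 0.0, -5.6]
grip_width: 0.0434
```

Emit:
{"op": "arm_command", "data": {"delta_pos": [[0, 0.5, -0.43], [0, 0.4, -0.35], [0, 0.2, -0.2], [0, 0, 0], [0, 0, 0], [0, 0, 0], [0, 0, 0], [0, 0, 0], [0, 0, 0], [0, 0, 0]], "rotation": [[0, 0, 0], [0, 0, 0], [0, 0, 0], [0, 0.3, -0.3], [0, 0.5, -0.5], [0, 0.5, -0.5], [0, 0.6, -0.6], [0, 0.6, -0.6], [0, 0.6, -0.6], [0, 0.3, -0.3]]}}

```text
clock: 37.0
position: [0.5011, 0.3165, 0.2476]
tool_rot: [-3.046, 1.547, 2.704]
force: [-0.3, -2.2, -6.9]
grip_width: 0.0433
```

```bash
python3 - <<'E'
from plan import *
rep(np.array([.511,.338,.10]), align(np.array([0,0,-1.])))
E
```

```text
t 37.0 p [0.5011 0.3165 0.2476] q [-0.04  0.62 -0.93  1.64  0.51  1.15 -0.06] F [-0.3 -2.2 -6.9] M [-0.19  0.04  0.02] w 0.0433
x [-0.022  0.01  -1.   ] y [ 0.508  0.861 -0.002]
dpos tool fs [4.92  0.797 0.039] mm [147.6  23.9   1.2]
rot tool fs [ 0.   -0.23  0.02]
```

Emit:
{"op": "arm_command", "data": {"delta_pos": [[0.3, 0.2, 0], [0.6, 0.2, 0], [0.6, 0.2, 0], [0.6, 0.2, 0.04], [0.6, 0, 0], [0.6, 0, 0], [0.6, 0, 0], [0.5, 0, 0], [0.4, 0, 0], [0, 0, 0]], "rotation": [[0, -0.1, 0.02], [0, -0.1, 0], [0, -0.03, 0], [0, 0, 0], [0, 0, 0], [0, 0, 0], [0, 0, 0], [0, 0, 0], [0, 0, 0], [0, 0, 0]]}}

```text
clock: 38.0
position: [0.5126, 0.34, 0.0864]
tool_rot: [-0.206, 1.567, -0.734]
force: [-0.5, -0.6, -5.9]
grip_width: 0.0434
```

```bash
python3 - <<'E'
from plan import *
rep(np.array([.511,.338,.065]), align(np.array([0,0,-1.])))
cv2.imwrite("pics/t4.png",optics.grab_frame("top")[:,:,::-1])
cv2.imwrite("pics/s4.png",optics.grab_frame("scene")[:,:,::-1])
a=cv2.imread("pics/s4.png")[290:450,200:360]; b=cv2.imread("pics/t4.png")[200:310,180:290]
cv2.imwrite("pics/c5.png",np.hstack([cv2.resize(a,(480,480),interpolation=2),cv2.resize(b,(320,320),interpolation=2).__class__((480,320,3),np.uint8)*0+np.pad(cv2.resize(b,(320,320)),((0,160),(0,0),(0,0)))]))
E
```

```text
t 38.0 p [0.5126 0.34   0.0864] q [-0.18  0.83 -0.78  1.71  0.72  0.91 -0.22] F [-0.5 -0.6 -5.9] M [-0.14  0.09  0.02] w 0.0434
x [ 0.003 -0.003 -1.   ] y [ 0.504  0.864 -0.001]
dpos tool fs [ 0.715 -0.083 -0.016] mm [21.4 -2.5 -0.5]
rot tool fs [0.   0.04 0.01]
```

View pics/c5.png

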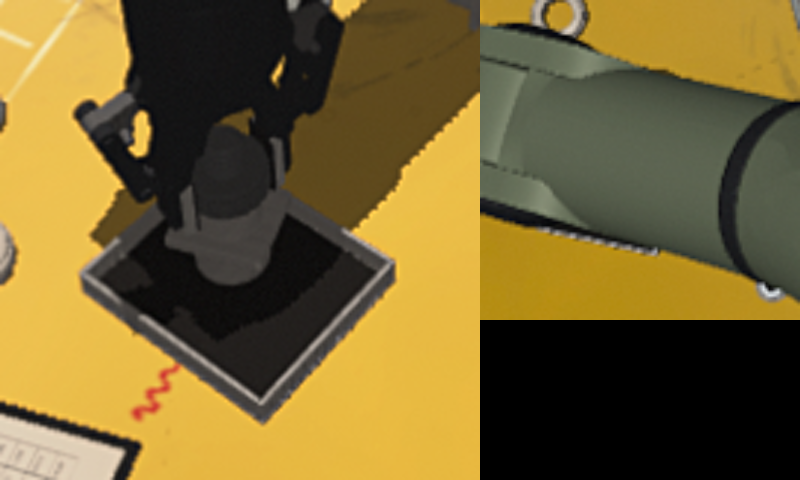

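The plug hangs upright over the mat, inside the walls. I'll lower it gently.

Emit:
{"op": "arm_command", "data": {"delta_pos": [[0.15, 0, 0], [0.15, 0, 0], [0.12, 0, 0], [0.08, 0, 0], [0.05, 0, 0], [0.03, 0, 0]], "rotation": [[0, 0, 0], [0, 0, 0], [0, 0, 0], [0, 0, 0], [0, 0, 0], [0, 0, 0]]}}

```text
clock: 38.7
position: [0.5149, 0.3412, 0.0721]
tool_rot: [0.604, 1.562, 0.075]
force: [-0.9, 0.2, -7.0]
grip_width: 0.0434
```

Emit:
{"op": "arm_command", "data": {"delta_pos": [[0.04, 0, 0], [0.03, 0, 0], [0, 0, 0]], "rotation": [[0, 0, 0], [0, 0, 0], [0, 0, 0]]}}

```text
clock: 39.0
position: [0.5149, 0.3412, 0.0699]
tool_rot: [0.601, 1.562, 0.072]
force: [-0.6, 0.5, -6.2]
grip_width: 0.0432
```

Emit:
{"op": "arm_command", "data": {"delta_pos": [[0.05, 0, 0], [0.04, 0, 0], [0, 0, 0]], "rotation": [[0, 0, 0], [0, 0, 0], [0, 0, 0]]}}

```text
clock: 39.3
position: [0.5149, 0.3413, 0.067]
tool_rot: [0.619, 1.562, 0.09]
force: [-0.8, -0.2, -5.5]
grip_width: 0.0436
```

Emit:
{"op": "arm_command", "data": {"delta_pos": [[0.04, 0, 0], [0, 0, 0]], "rotation": [[0, 0, 0], [0, 0, 0]]}}

```text
clock: 39.5
position: [0.515, 0.3413, 0.0658]
tool_rot: [0.62, 1.562, 0.091]
force: [0.7, -0.5, -6.0]
grip_width: 0.0434
```

Emit:
{"op": "arm_command", "data": {"delta_pos": [[0.03, 0, 0], [0, 0, 0]], "rotation": [[0, 0, 0], [0, 0, 0]]}}

```text
clock: 39.7
position: [0.515, 0.3413, 0.0648]
tool_rot: [0.616, 1.562, 0.087]
force: [-0.2, -0.6, -5.8]
grip_width: 0.0429
```

Emit:
{"op": "arm_command", "data": {"delta_pos": [[0.03, 0, 0], [0, 0, 0]], "rotation": [[0, 0, 0], [0, 0, 0]]}}

```text
clock: 39.9
position: [0.5151, 0.3414, 0.064]
tool_rot: [0.646, 1.562, 0.117]
force: [-0.3, -0.0, -4.4]
grip_width: 0.0435
```

Emit:
{"op": "arm_command", "data": {"delta_pos": [[0.03, 0, 0], [0, 0, 0]], "rotation": [[0, 0, 0], [0, 0, 0]]}}

```text
clock: 40.1
position: [0.5155, 0.3416, 0.0637]
tool_rot: [0.656, 1.561, 0.127]
force: [-0.7, -2.0, 0.3]
grip_width: 0.0433
```

Emit:
{"op": "arm_command", "data": {"delta_pos": [[0.015, 0, 0], [0, 0, 0], [0, 0, 0]], "rotation": [[0, 0, 0], [0, 0, 0], [0, 0, 0]], "grip_force": 20}}

```text
clock: 40.4
position: [0.5155, 0.3415, 0.0637]
tool_rot: [0.627, 1.56, 0.097]
force: [-1.3, -1.4, 0.8]
grip_width: 0.0433
```

Emit:
{"op": "arm_command", "data": {"delta_pos": [[0, 0, 0], [0, 0, 0], [0, 0, 0], [0, 0, 0], [0, 0, 0], [0, 0, 0], [0, 0, 0]], "rotation": [[0, 0, 0], [0, 0, 0], [0, 0, 0], [0, 0, 0], [0, 0, 0], [0, 0, 0], [0, 0, 0]], "gripper": -1}}

```text
clock: 41.1
position: [0.5158, 0.3423, 0.0638]
tool_rot: [0.767, 1.559, 0.238]
force: [-0.4, -0.3, 0.0]
grip_width: 0.0852
```

Emit:
{"op": "arm_command", "data": {"delta_pos": [[-0.2, 0, 0], [-0.4, 0, 0], [-0.6, 0, 0], [-0.6, 0, 0], [-0.6, 0, 0], [-0.6, 0, 0], [-0.6, 0, 0], [-0.6, 0, 0], [-0.6, 0, 0], [-0.3, 0, 0]], "rotation": [[0, 0, 0], [0, 0, 0], [0, 0, 0], [0, 0, 0], [0, 0, 0], [0, 0, 0], [0, 0, 0], [0, 0, 0], [0, 0, 0], [0, 0, 0]]}}

```text
clock: 42.1
position: [0.5134, 0.3426, 0.2351]
tool_rot: [0.892, 1.554, 0.365]
force: [0.2, 0.2, -0.1]
grip_width: 0.0852
```

```bash
python3 - <<'E'
from plan import *
rep()
cv2.imwrite("pics/t5.png",optics.grab_frame("top")[:,:,::-1])
cv2.imwrite("pics/s5.png",optics.grab_frame("scene")[:,:,::-1])
E
```

```text
t 42.1 p [0.5134 0.3426 0.2351] q [-0.11  0.65 -0.9   1.61  0.56  1.13 -0.1 ] F [ 0.2  0.2 -0.1] M [-0.06  0.02  0.01] w 0.0852
x [ 0.016  0.006 -1.   ] y [0.503 0.864 0.013]
```

View pics/s5.png

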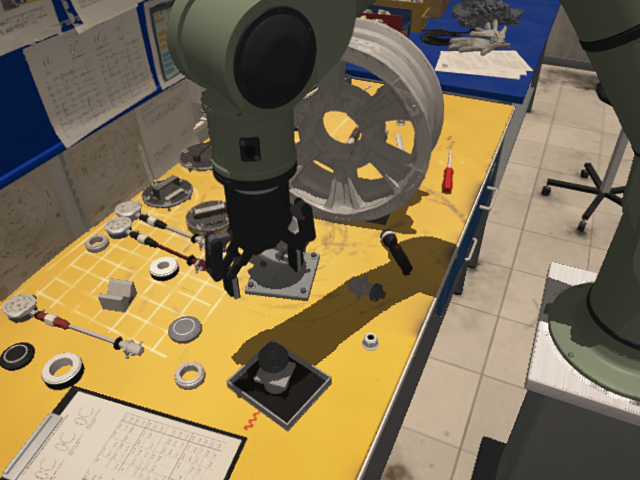

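The plug stands upright near the middle of the tray at (273,370), the hand is well clear, and the torch, cap, nut and small ring are where they were. Handing in.

```bash
python3 -c "
from workcell import bot
print(bot.job_done())"
```

```text
the job is handed in; nothing more can be done
None
```

The job is done and handed in at 42 s, but one early mistake may have failed the run: the force reading passed the 120 N wrist limit.

**What went wrong:** at 5.1 s, in free space before I touched the plug, I turned the wrist the wrong way. Joints 3 and 7 ran to the ends of their ranges. The force reading at the end of that move was about 175 N (157.5 N in y). I never found out whether this was a real wrist load, an effect of the joints reaching their limits, or the arm touching the wheel. If it counts as wrist force, or as a joint passing its range, the run fails there. I backed off at once, the reading went to zero, and it stayed low afterwards.

**What I did:**
- **Ring:** I screwed it about 6.8 to 6.9 rad clockwise in three grips, with the plug still in the hub. The torque rose from about 0.06 to 2 N m and then the pads slipped, which I took as the stop on the collar. I had no direct reading of the ring's angle.
- **Plug:** I drew it about 70 mm straight out along its axis. The picture showed the plug clear and the bore empty.
- **Tray:** I carried it upright and lowered it until the mat took its weight. I then opened the jaws and lifted the hand about 170 mm.

**Last checks:** the final picture shows the plug upright near the middle of the tray. The torch, cap, nut and small ring look to be where they were, judged by eye only. The last force reading was about zero. I did not measure the ring's angle or the plug's exact pose after letting go.

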